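Set out the reed caps by height on the fitting board

ROBOT

A 7-joint arm with a two-finger parallel gripper is mounted at the origin on the work surface. World frame = base frame: x ahead of the robot, y to its left, z up, the work surface at z = 0. Lengths are in m, angles in rad, forces in N, time in s.
With the tool pointing down it reaches from about 0.4 to 0.875 m from the base axis. Payload 19.3 kg.
Tool frame: the origin (TCP) lies midway between the tips of the shut fingers; the grasp point (between the pads) lies bot.grip_point_offset behind it (bot.grip_point_offset is the distance from the TCP to the grasp point, in m); z points along the fingers, y is the direction in which the jaws open and shut (so a half turn about z gives the same grasp; the last joint's range is limited). The gripper opens to 85 mm and grips with 20 to 120 N. Pads are 22 mm wide; open, the fingers measure 114 mm over their backs; the gripper's body (76 mm by 85 mm) begins 54 mm behind the grasp point. The pads swing forward as they close: fully open they stand 13 mm farther back than shut.
Start: joints at [-1.242, 0.521, -0.036, 1.599, 0.021, 1.021, -0.113], TCP at [0.243, 0.576, 0.231] pointing down, gripper open.
Joint ranges: [-2.91, 2.91], [-0.3, 2.13], [-1.5, 1.42], [0.17, 2.43], [-1.26, 4.41], [0.16, 1.93], [-2.52, 2.52]. Speed limits (rad/s): [1.89, 1.89, 2.39, 2.39, 3.01, 3.01, 3.01].

INTERFACE

Orientations are given as [roll, pitch, yaw] about the fixed x, y, z axes, in that order (R = Rz(yaw) Ry(pitch) Rx(roll)).
In Python, from workcell import bot gives the robot as it stands.
- The arm moves only by the tool servo_tool, never from a script. Its argument "rows" is a list that holds one entry, the list of rows, each a list of 6 numbers: the shift along the tool's x, y, z in cm, then the turn, a rotation vector about the tool's x, y, z in degrees. A call has 1 to 5 rows; each row shifts and turns the commanded pose from where the row before left it, along the tool's axes as they then stand; what a row does not reach is not made up. A row lasts 1/8 s, in which the tool goes at most 62.5 mm and 10.7 degrees, less where a joint would pass 70% of its speed; a pose out of reach is approached as far as the arm can. A call is refused whole if a number of a shift passes 6.25 or a number of a turn 10.7, either way. A call with a gripper value outside its range is refused whole. "grip" is the opening, from -1 (shut) to 1 (fully open), so that 0 is half open, set as the call begins (left out, the last holds). The fingers move at their own pace and stop on an object; "squeeze" is the grip in N (left out, the last holds). Time passes only in rows, so rows that do not move let the fingers close. It gives the time, the measured TCP pose, the force and the opening at its end, in the units of the state.
- bot.observe(): the state, without advancing time (a new reading comes with each control period).
- bot.grab_frame(name): name is "scene" or "top" or "wrist"; returns a dict with "image" (400x640x3 uint8, red, green, blue), "K" (3x3 intrinsics, pixels), "R" (3x3) and "t" (3): a world point X has camera coordinates R X + t; the wrist camera has in their place "mount" (4x4, takes a point from camera to tool coordinates, whose origin is the TCP and whose axes are the flange's). Camera axes: x right, y down, z forward; pixel columns grow to the right and rows downward; lengths in m; the calibration is good to about 2 mm. A picture is of the moment at which its call begins: read the wrist's pose just before it. There is no depth.
- bot.job_done(): hands the job in, once; it reports no verdict.
The state is a dict: "clock": time; "qpos": joint angles; "qd": joint speeds; "joint_efforts": joint torques, N m; "position": TCP position; "tool_rot": TCP orientation; "force": force on the tool from outside, world axes, zero at the start; "moment": the same for the moment, N m; "grip_width": finger opening in m.
Only numpy, scipy, OpenCV 4.12 (cv2) and the standard library are available. Lean on these libraries where they do the work, as an engineer would, in place of code of your own. Each camera call takes 0.05 s, during which the arm holds its last target.

TASK

Set out the four reed caps for fitting: stand each one upright on its own mark on the dark board, centred on the disc, in order of height, with the tallest at the end next to the copper cup and the shortest at the end next to the green jar. Do not knock any cap over, leave the cup and the jar where they stand, and let go of everything at the end.

Things in the scene. Friction and masses are not known exactly. Their poses are not given: they have to be found in the camera images.
- cap_boxwood: Reed cap, pale yellow boxwood with a black band near its foot: an upright, straight-sided round cylinder 32 mm in diameter and 70 mm tall (the tallest of the four), weighing under 100 g, standing loose on the counter (counter top at z = 0). Origin at the centre of its underside, z up its axis.
- cap_aluminium: Reed cap, plain silver-grey aluminium: an upright, straight-sided round cylinder 32 mm in diameter and 58 mm tall (the second tallest of the four), weighing under 100 g, standing loose on the counter (counter top at z = 0). Origin at the centre of its underside, z up its axis.
- cap_ebony: Reed cap, black ebony with a cream band near its foot: an upright, straight-sided round cylinder 32 mm in diameter and 46 mm tall (the second shortest of the four), weighing under 100 g, standing loose on the counter (counter top at z = 0). Origin at the centre of its underside, z up its axis.
- cap_rosewood: Reed cap, red-brown rosewood with a brass band near its foot: an upright, straight-sided round cylinder 32 mm in diameter and 34 mm tall (the shortest of the four), weighing under 100 g, standing loose on the counter (counter top at z = 0). Origin at the centre of its underside, z up its axis.
- mark_brass: Mark, a fixed flat yellow brass disc 40 mm in diameter and 2 mm thick on the dark wooden fitting board (75 mm wide, 335 mm long, 10 mm thick, fixed on the counter). Origin at the centre of its underside, 10 mm above the counter; its upper face is 12 mm above the counter. The four marks lie in one straight row along the board, 80 mm apart; which disc is where in the row changes, and their colours say nothing about the order.
- mark_copper: Mark, a fixed flat red-brown copper disc 40 mm in diameter and 2 mm thick on the dark wooden fitting board (75 mm wide, 335 mm long, 10 mm thick, fixed on the counter). Origin at the centre of its underside, 10 mm above the counter; its upper face is 12 mm above the counter. The four marks lie in one straight row along the board, 80 mm apart; which disc is where in the row changes, and their colours say nothing about the order.
- mark_bone: Mark, a fixed flat cream-white bone disc 40 mm in diameter and 2 mm thick on the dark wooden fitting board (75 mm wide, 335 mm long, 10 mm thick, fixed on the counter). Origin at the centre of its underside, 10 mm above the counter; its upper face is 12 mm above the counter. The four marks lie in one straight row along the board, 80 mm apart; which disc is where in the row changes, and their colours say nothing about the order.
- mark_slate: Mark, a fixed flat dark grey slate disc 40 mm in diameter and 2 mm thick on the dark wooden fitting board (75 mm wide, 335 mm long, 10 mm thick, fixed on the counter). Origin at the centre of its underside, 10 mm above the counter; its upper face is 12 mm above the counter. The four marks lie in one straight row along the board, 80 mm apart; which disc is where in the row changes, and their colours say nothing about the order.
- copper_cup: Copper cup, empty, loose, upright, 62 mm tall, 62 mm across the rim, standing on the counter just past one end of the row of marks, about 95 mm from the centre of the end mark. Which end changes. Origin at the centre of its underside.
- glass_jar: Green glass jar with a white lid, loose, 58 mm across and 48 mm tall, standing on the counter just past the other end of the row, about 95 mm from the end mark. Origin at the centre of its underside.
Things that resemble listed ones, but are neither listed nor needed, are in the scene too. Leave any blue look-alike of the cap_boxwood alone. Of the things shaped like the cap_aluminium, the silver one is meant.

How it is judged:
At the end, for the whole second after the job is handed in: Caps released, still, upright (0.1 rad), feet at mark height (within 4 mm), each within 12 mm of its mark's centre, tallest nearest the copper cup, then falling to the shortest by the jar. No cap ever tipped 0.8 rad; cup and jar never shifted over 20 mm or tipped 0.3 rad ((horizontal distance between cap_boxwood and mark_brass below 0.012 m or horizontal distance between cap_boxwood and mark_copper below 0.012 m or horizontal distance between cap_boxwood and mark_bone below 0.012 m or horizontal distance between cap_boxwood and mark_slate below 0.012 m) and horizontal distance between cap_boxwood and copper_cup between 0.056 and 0.134 m and height (world z) of cap_boxwood between 0.008 and 0.016 m and angle between each of cap_boxwood, cap_aluminium, cap_ebony, cap_rosewood's own z axis and vertical below 0.1 rad and linear speed of each of cap_boxwood, cap_aluminium, cap_ebony, cap_rosewood below 0.02 m/s and contact force between the fingers and cap_boxwood below 0.05 N and (horizontal distance between cap_aluminium and mark_brass below 0.012 m or horizontal distance between cap_aluminium and mark_copper below 0.012 m or horizontal distance between cap_aluminium and mark_bone below 0.012 m or horizontal distance between cap_aluminium and mark_slate below 0.012 m) and horizontal distance between cap_aluminium and copper_cup between 0.136 and 0.214 m and height (world z) of cap_aluminium between 0.008 and 0.016 m and contact force between the fingers and cap_aluminium below 0.05 N and (horizontal distance between cap_ebony and mark_brass below 0.012 m or horizontal distance between cap_ebony and mark_copper below 0.012 m or horizontal distance between cap_ebony and mark_bone below 0.012 m or horizontal distance between cap_ebony and mark_slate below 0.012 m) and horizontal distance between cap_ebony and copper_cup between 0.216 and 0.294 m and height (world z) of cap_ebony between 0.008 and 0.016 m and contact force between the fingers and cap_ebony below 0.05 N and (horizontal distance between cap_rosewood and mark_brass below 0.012 m or horizontal distance between cap_rosewood and mark_copper below 0.012 m or horizontal distance between cap_rosewood and mark_bone below 0.012 m or horizontal distance between cap_rosewood and mark_slate below 0.012 m) and horizontal distance between cap_rosewood and copper_cup between 0.296 and 0.374 m and height (world z) of cap_rosewood between 0.008 and 0.016 m and contact force between the fingers and cap_rosewood below 0.05 N); the robot touches nothing.
It fails at once if a reed cap is knocked over (angle between any of cap_boxwood, cap_aluminium, cap_ebony, cap_rosewood's own z axis and vertical above 0.8 rad).
It fails at once if the copper cup or the glass jar is shifted by more than 20 mm or tipped (distance of any of copper_cup, glass_jar from where it was at the start of the episode above 0.02 m or angle between any of copper_cup, glass_jar's own z axis and vertical above 0.3 rad).
It also fails if it takes over 112 s, if anything falls off the work surface, if the arm or the gripper's body presses on something with over 40 N, if the wrist force passes 120 N, or if a joint passes its speed limit or range.

## Working session

There is one attempt and no reset: what is moved stays moved. The work goes in short steps, Python scripts to look and compute and a tool call to move; the robot and the scene stay as the last step left them, time stands still between calls to the robot, and variables do not carry over. Pictures are saved under pics/ and viewed, and the job is handed in when it is done.

Besides the shell and the picture viewer there is one more tool, called after "Request:" as name([rows], argument=value, ...), one row to a line, values as JSON. servo_tool: Moves the arm, as the interface text tells. Its arguments: {"type":"object","properties":{"rows":{"type":"array"},"grip":{"type":"number"},"squeeze":{"type":"number"}},"required":["rows"]}

```bash
mkdir -p pics; ls
python3 - <<'E'
from workcell import bot
import cv2
print(bot.observe(), bot.grip_point_offset)
for n in ["scene","top","wrist"]:
    f=bot.grab_frame(n); cv2.imwrite(f"pics/{n}0.png",f["image"][:,:,::-1])
    print(n,f["K"].tolist(),[ (k,f[k].tolist()) for k in f if k in("R","t","mount")])
E
```

```text
pics
{'clock': 0.0, 'qpos': array([-1.2422084 ,  0.52202657, -0.03634683,  1.59997985,  0.02125691,
        1.0210846 , -0.11280556]), 'qd': array([ 0.00147888, -0.00101082,  0.00311718,  0.00098063, -0.00142133,
        0.00041329, -0.00155989]), 'joint_efforts': array([-3.05394587e-05, -9.27115631e+01,  1.97927222e+00, -3.69919288e+01,
        1.76191342e-02,  8.51923891e-03,  3.16246212e-05]), 'position': array([0.24260104, 0.57564718, 0.23072778]), 'tool_rot': array([-3.14048679e+00,  1.16822310e-04,  2.74283536e+00]), 'force': array([-0.11853174,  0.7387598 , -1.16415773]), 'moment': array([0.01848348, 0.0171628 , 0.0499228 ]), 'grip_width': 0.08522928327103788} 0.0187
scene [[460.9690756789322, 0.0, 314.45650396011297], [0.0, 460.9690756789322, 204.20446384142852], [0.0, 0.0, 1.0]] [('R', [[0.36894932285538584, 0.9292647355678544, 0.018532360738929925], [0.49483715328160816, -0.1795105606005455, -0.8502424068258606], [-0.7867735308821125, 0.32286686089297456, -0.5260650161723455]]), ('t', [-0.20883234175653598, -0.22472025919082123, 1.541363527030534])]
top [[474.252808708824, 0.0, 323.1064583791519], [0.0, 474.252808708824, 194.96081463647516], [0.0, 0.0, 1.0]] [('R', [[-0.0007350366465480767, -0.9999358300564908, -0.011304666751628147], [-0.9855207716206069, 0.0026410906081353685, -0.16953416571512492], [0.16955314336647387, 0.011016370075335792, -0.9854594721067486]]), ('t', [0.014279879397453881, 0.5327382188672732, 0.9527335080286364])]
wrist [[330.2281782128276, 0.0, 321.23604793665976], [0.0, 330.2281782128276, 200.14203956766985], [0.0, 0.0, 1.0]] [('mount', [[0.0011357925538637741, -0.9478347481132882, -0.3187600982624555, 0.08186814724401642], [0.9999993267114782, 0.001000741039517468, 0.0005874469830156722, 0.0011792623510676892], [-0.0002378063510846925, -0.3187605508628499, 0.9478352465812546, -0.14162530119578748], [0.0, 0.0, 0.0, 1.0]])]
```

View pics/top0.png

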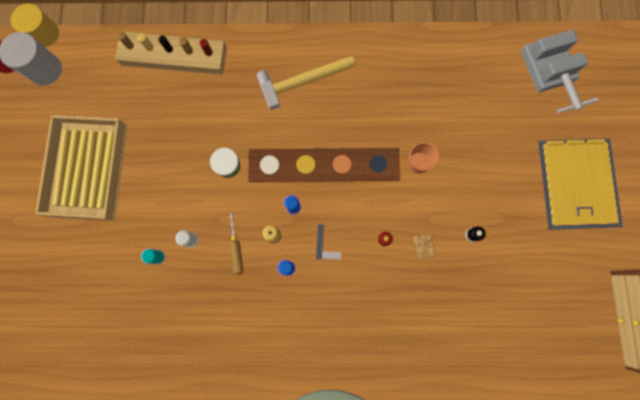

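View pics/scene0.png

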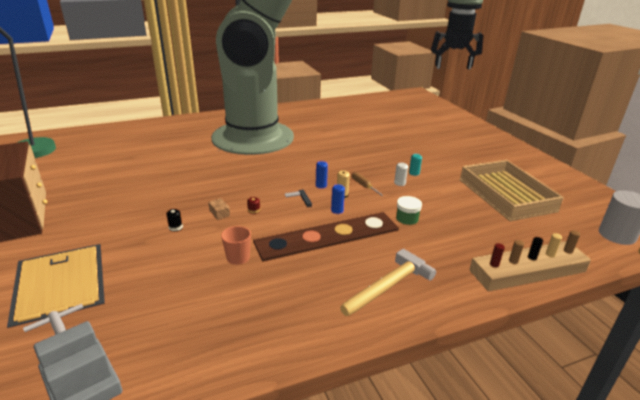

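The row and candidates in the top view:
- **Boxwood:** pale cap at (270,233). The blue look-alikes at (292,204) and (286,268) stay where they are.
- **Aluminium:** silver cap at (185,238). The teal one at (152,256) is a look-alike.
- **Ebony:** (476,234). **Rosewood:** (386,238).
- **Row:** jar (224,161), then bone, brass, copper and slate, then cup (424,157).

Next is a close crop to check these.

Run:
```python
import cv2, numpy as np
a=cv2.imread("pics/top0.png")
def z(x,y,w=50,h=38,s=8): return cv2.resize(a[y-h//2:y+h//2,x-w//2:x+w//2],None,fx=s,fy=s,interpolation=cv2.INTER_NEAREST)
cv2.imwrite("pics/crop0.png",cv2.resize(np.vstack([np.hstack([z(270,233),z(185,238)]),np.hstack([z(386,238),z(476,234)])]),(800,600)))
```

```text
(no output)
```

View pics/crop0.png

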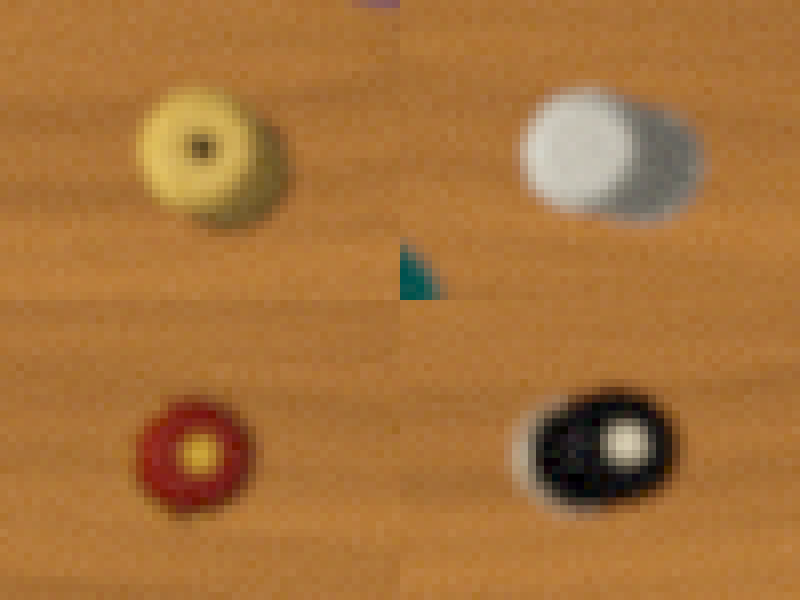

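The crop confirms all four. Top-face centres are boxwood ≈(269.5,232), aluminium ≈(181.6,237.5), rosewood ≈(385.5,238) and ebony ≈(478.9,232.4). Next I localise them with rays.

```bash
cat > h.py <<'E'
import cv2, numpy as np
from scipy.spatial.transform import Rotation as Ro
def ray(f,uv,z,pose=None):
    K=f["K"]; d=np.linalg.solve(K,np.array([uv[0],uv[1],1.0]))
    if pose is None: R=f["R"].T; c=-R@f["t"]
    else:
        T=np.eye(4);T[:3,:3]=Ro.from_euler("xyz",pose[1]).as_matrix();T[:3,3]=pose[0]
        M=T@f["mount"]; R=M[:3,:3]; c=M[:3,3]
    d=R@d; return c+d*(z-c[2])/d[2]
E
python3 - <<'E'
from h import *
from workcell import bot
f=bot.grab_frame("top"); a=f["image"]
for n,uv,z in [("box",(269.5,232),.07),("alu",(181.6,237.5),.058),("ros",(385.5,238),.034),("ebo",(478.9,232.4),.046)]:
    print(n,ray(f,uv,z).round(4))
hsv=cv2.cvtColor(a,cv2.COLOR_RGB2HSV).astype(int); g=a.astype(int)
for n,c in [("bone",(270,164)),("brass",(306,164)),("copper",(342,164)),("slate",(378,163)),("cup",(424,157)),("jar",(224,161))]:
    ref=g[c[1]-1:c[1]+2,c[0]-1:c[0]+2].mean((0,1))
    m=(np.abs(g-ref).sum(2)<50).astype(np.uint8)
    k,l,s,ce=cv2.connectedComponentsWithStats(m); i=l[c[1],c[0]]
    z=.048 if n=="jar" else .062 if n=="cup" else .012
    print(n,s[i][:5],ce[i].round(1),ray(f,ce[i],z).round(4))
E
```

```text
box [0.4526 0.1219 0.07  ]
alu [0.4428 0.3039 0.058 ]
ros [ 0.443  -0.1171  0.034 ]
ebo [ 0.4533 -0.3088  0.046 ]
bone [261 157  17  16 220] [268.8 164.3] [0.6073 0.1333 0.012 ]
brass [297 156  18  17 238] [305.2 164. ] [0.6079 0.0531 0.012 ]
copper [333 155  18  18 241] [341.4 163.8] [ 0.6081 -0.0265  0.012 ]
slate [369 155  18  18 251] [377.9 163.2] [ 0.609  -0.1068  0.012 ]
cup [     0      0    640    400 126764] [309.7 219.9] [0.478  0.0408 0.062 ]
jar [211 149  26  25 510] [223.1 160.8] [0.6067 0.2264 0.048 ]
```

Request:
servo_tool([
  [[0,0,0,0,0,10.5],[0,0,0,0,0,10.5],[0,0,0,0,0,10.5],[0,0,0,0,0,10.5],[0,0,0,0,0,10.5]],
], grip=1, squeeze=30)

```text
clock: 0.82
position: [0.2426, 0.5759, 0.2311]
tool_rot: [-3.141, 0.0, 1.82]
force: [-0.9, -0.3, -0.7]
grip_width: 0.0857
```

Request:
servo_tool([
  [[0,0,0,0,0,10.5],[0,0,0,0,0,4.2],[0,0,0,0,0,0]],
])

```text
clock: 1.2
position: [0.2425, 0.5759, 0.2311]
tool_rot: [3.142, 0.0, 1.571]
force: [-0.3, -0.4, 0.4]
grip_width: 0.0856
```

Request:
servo_tool([
  [[-4.5,3.3,0,0,0,0],[-4.5,3.3,0,0,0,0],[-4.5,3.3,0,0,0,0],[-4.5,3.3,0,0,0,0],[-4.5,3.3,0,0,0,0]],
])

```text
clock: 1.82
position: [0.4084, 0.3493, 0.2314]
tool_rot: [3.141, -0.0, 1.572]
force: [0.9, 0.9, 0.1]
grip_width: 0.0855
```

Request:
servo_tool([
  [[-4.7,3.5,3,0,0,0],[0,0,5,0,0,0],[0,0,0,0,0,0],[0,0,0,0,0,0]],
])

```text
clock: 2.33
position: [0.4409, 0.307, 0.1542]
tool_rot: [3.141, -0.001, 1.572]
force: [-0.1, 0.4, 0.5]
grip_width: 0.0856
```

```bash
cat >> h.py <<'E'
def wrist(name):
    from workcell import bot
    s=bot.observe(); f=bot.grab_frame("wrist"); cv2.imwrite(f"pics/{name}.png",f["image"][:,:,::-1])
    print(s["position"].round(4),s["tool_rot"].round(4))
    return f,(s["position"],s["tool_rot"])
E
python3 -c "
from h import *
wrist('w1')"
```

```text
[0.4409 0.307  0.1542] [ 3.1410e+00 -7.0000e-04  1.5716e+00]
```

View pics/w1.png

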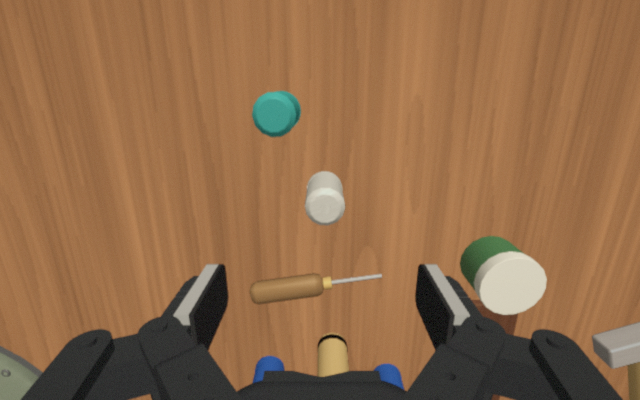

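Wrist view: the silver cap's top is centred at about (325,206), the teal look-alike is at (275,113), and boxwood is at the bottom edge near (332,345).

Run:
```python
from h import *
from workcell import bot
s=bot.observe(); f=bot.grab_frame("wrist"); p=(s["position"],s["tool_rot"])
print(s["position"],ray(f,(325,206),.058,p),ray(f,(332,345),.07,p))
```

```text
[0.44103523 0.30723269 0.1545022 ] [0.44477466 0.30567483 0.058     ] [0.45122931 0.18507696 0.07      ]
```

Two views agree within 2 mm: (0.444, 0.305). Descending.

Request:
servo_tool([
  [[-0.2,0.3,4.5,0,0,0],[0,0,4.5,0,0,0],[0,0,3,0,0,0],[0,0,1.9,0,0,0],[0,0,0,0,0,0]],
])

```text
clock: 3.05
position: [0.4436, 0.3044, 0.0138]
tool_rot: [-3.141, 0.0, 1.571]
force: [-0.6, -0.9, 0.2]
grip_width: 0.0855
```

Request:
servo_tool([
  [[0,0,0,0,0,0],[0,0,0,0,0,0],[0,0,0,0,0,0],[0,0,0,0,0,0],[0,0,0,0,0,0]],
], grip=-1, squeeze=30)

```text
clock: 3.68
position: [0.444, 0.3045, 0.0146]
tool_rot: [3.141, -0.001, 1.57]
force: [-2.1, -1.0, 9.8]
grip_width: 0.0315
```

Request:
servo_tool([
  [[0,0,0,0,0,0],[0,0,0,0,0,0],[0,0,0,0,0,0],[0,0,0,0,0,0]],
])

```text
clock: 4.18
position: [0.444, 0.3044, 0.0145]
tool_rot: [3.141, -0.001, 1.57]
force: [-1.4, -0.2, 9.8]
grip_width: 0.0312
```

Gripped at 31 mm width. Lifting, then carrying it towards the copper mark.

Request:
servo_tool([
  [[0,0,-2,0,0,0],[0,0,-5,0,0,0],[0,0,-5,0,0,0],[-3.1,1.4,0,0,0,0],[-5,2.5,0,0,0,0]],
])

```text
clock: 4.8
position: [0.4827, 0.224, 0.1347]
tool_rot: [3.14, -0.002, 1.574]
force: [1.0, 0.1, -0.5]
grip_width: 0.0311
```

Request:
servo_tool([
  [[-5,2.5,0,0,0,0],[-5,2.5,0,0,0,0],[-5,2.5,0,0,0,0],[-5,2.5,0,0,0,0],[-5,2.5,0,0,0,0]],
])

```text
clock: 5.42
position: [0.608, -0.0287, 0.1342]
tool_rot: [3.141, -0.0, 1.57]
force: [-0.3, 0.6, -0.8]
grip_width: 0.0314
```

Request:
servo_tool([
  [[0,0,0,0,0,0],[0,0,0,0,0,0],[0,0,0,0,0,0]],
])

```text
clock: 5.8
position: [0.6072, -0.0257, 0.1339]
tool_rot: [-3.141, -0.0, 1.571]
force: [-0.0, -1.1, 0.1]
grip_width: 0.0314
```

```bash
python3 -c "
from h import *
from workcell import bot
wrist('w2')
f=bot.grab_frame('top'); cv2.imwrite('pics/t2.png',f['image'][:,:,::-1])"
```

```text
[ 0.6072 -0.0257  0.1339] [-3.1415e+00 -5.0000e-04  1.5715e+00]
```

View pics/w2.png

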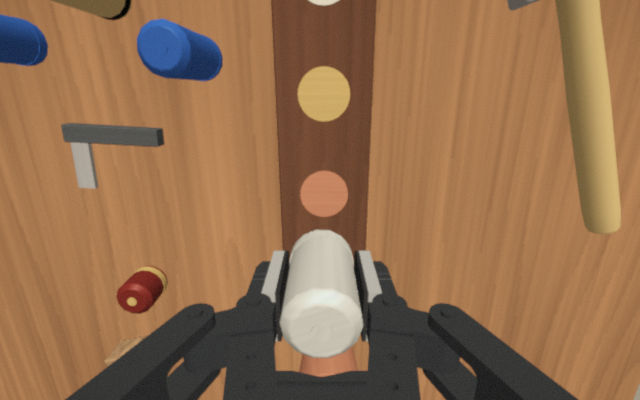

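The silver cap is held upright. The copper mark shows at (324,193) and brass at (324,94).

Run:
```python
from h import *
from workcell import bot
s=bot.observe(); f=bot.grab_frame("wrist"); p=(s["position"],s["tool_rot"])
for uv in [(324,193),(324,94)]: print(ray(f,uv,.012,p))
```

```text
[ 0.61025114 -0.0250748   0.012     ]
[0.60990012 0.05372503 0.012     ]
```

Request:
servo_tool([
  [[0,0.2,4,0,0,0],[0,0,4,0,0,0],[0,0,1.5,0,0,0],[0,0,0.6,0,0,0],[0,0,0.4,0,0,0]],
])

```text
clock: 6.58
position: [0.61, -0.027, 0.0297]
tool_rot: [3.14, 0.0, 1.57]
force: [1.0, 0.2, -0.4]
grip_width: 0.0314
```

Request:
servo_tool([
  [[0,0,0,0,0,0],[0,0,0,0,0,0],[0,0,0,0,0,0]],
])

```text
clock: 6.95
position: [0.6096, -0.027, 0.0293]
tool_rot: [3.141, -0.0, 1.57]
force: [1.1, 0.5, -0.2]
grip_width: 0.0312
```

Request:
servo_tool([
  [[0,0,0.2,0,0,0],[0,0,0,0,0,0]],
])

```text
clock: 7.2
position: [0.6094, -0.027, 0.0267]
tool_rot: [-3.142, 0.0, 1.57]
force: [-0.3, 0.4, -0.4]
grip_width: 0.0313
```

Request:
servo_tool([
  [[0,0,0.1,0,0,0],[0,0,0,0,0,0]],
])

```text
clock: 7.45
position: [0.6094, -0.027, 0.0265]
tool_rot: [3.142, -0.0, 1.57]
force: [-5.2, 0.5, 14.8]
grip_width: 0.031
```

Contact is made, so I release and rise.

Request:
servo_tool([
  [[0,0,0,0,0,0],[0,0,0,0,0,0],[0,0,0,0,0,0],[0,0,0,0,0,0]],
], grip=1)

```text
clock: 7.95
position: [0.6094, -0.027, 0.0258]
tool_rot: [-3.141, 0.0, 1.57]
force: [-0.7, 0.7, 0.3]
grip_width: 0.0854
```

Request:
servo_tool([
  [[0,0,-2,0,0,0],[0,0,-5,0,0,0],[0,0,-5,0,0,0],[0,0,0,0,0,0],[0,0,0,0,0,0]],
])

```text
clock: 8.57
position: [0.6093, -0.0269, 0.1466]
tool_rot: [3.141, -0.0, 1.57]
force: [-0.8, -0.3, -1.0]
grip_width: 0.0852
```

```bash
python3 -c "
from h import *
wrist('w3')"
```

```text
[ 0.6093 -0.0269  0.1466] [ 3.1409e+00 -3.0000e-04  1.5699e+00]
```

View pics/w3.png

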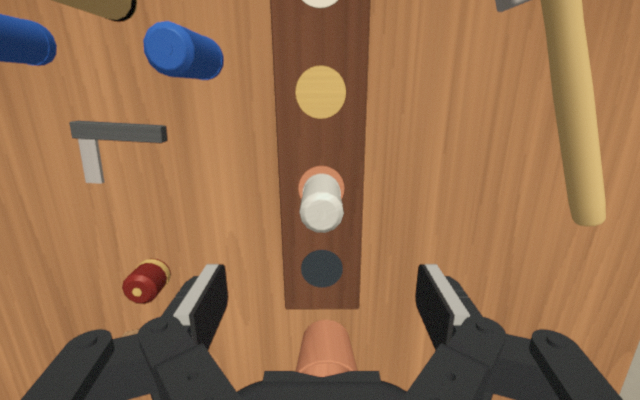

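Aluminium stands on the copper disc: cap top at (322,210), disc at (322,188). Slate is at (322,268). Next is boxwood.

Request:
servo_tool([
  [[3.7,-3.9,0,0,0,0],[3.7,-3.9,0,0,0,0],[3.7,-3.9,0,0,0,0],[3.8,-4.0,0,0,0,0],[0,0,0,0,0,0]],
])

```text
clock: 9.25
position: [0.4496, 0.1247, 0.1453]
tool_rot: [-3.139, -0.0, 1.575]
force: [-0.1, -0.6, -0.1]
grip_width: 0.0857
```

Request:
servo_tool([
  [[0,0,0,0,0,0],[0,0,0,0,0,0]],
])

```text
clock: 9.5
position: [0.453, 0.1212, 0.1456]
tool_rot: [-3.141, 0.001, 1.568]
force: [0.1, -0.0, 0.1]
grip_width: 0.0856
```

```bash
python3 -c "
from h import *
wrist('w4')"
```

```text
[0.453  0.1212 0.1456] [-3.1414e+00  6.0000e-04  1.5683e+00]
```

View pics/w4.png

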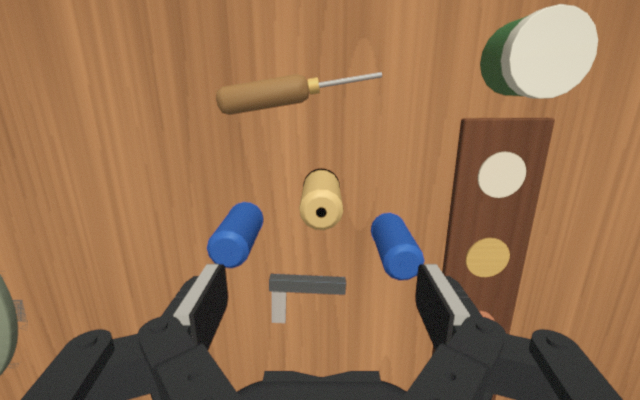

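Boxwood's top hole is at (321,211), with blue look-alikes at (230,246) and (403,260) on either side. I'll check finger clearance.

Run:
```python
from h import *
from workcell import bot
s=bot.observe(); f=bot.grab_frame("wrist"); p=(s["position"],s["tool_rot"])
b=ray(f,(321,211),.07,p);print(b)
for uv in [(230,246),(403,260)]: print(ray(f,uv,.07,p)-b)
```

```text
[0.45354837 0.12325301 0.07      ]
[-6.62984124e-02 -2.71098747e-02 -2.77555756e-17]
[ 6.05349192e-02 -3.87100155e-02 -5.55111512e-17]
```

Tight on one side, so I pre-close to about 51 mm before descending.

Request:
servo_tool([
  [[0.1,0,2,0,0,0],[0,0,2,0,0,0],[0,0,0,0,0,0],[0,0,0,0,0,0]],
], grip=0.2)

```text
clock: 10.1
position: [0.4529, 0.1228, 0.1063]
tool_rot: [3.141, -0.0, 1.569]
force: [0.2, -0.5, 0.2]
grip_width: 0.0511
```

Request:
servo_tool([
  [[0,0,3,0,0,0],[0,0,3,0,0,0],[0,0,2,0,0,0],[0,0,0.5,0,0,0],[0,0,0,0,0,0]],
])

```text
clock: 10.72
position: [0.4529, 0.1231, 0.0214]
tool_rot: [3.141, -0.0, 1.57]
force: [-0.1, 0.1, 0.8]
grip_width: 0.0512
```

Request:
servo_tool([
  [[0,0,0,0,0,0],[0,0,0,0,0,0],[0,0,0,0,0,0],[0,0,0,0,0,0],[0,0,0,0,0,0]],
], grip=-1)

```text
clock: 11.35
position: [0.4531, 0.1233, 0.0218]
tool_rot: [3.14, -0.001, 1.57]
force: [-1.4, -1.6, 8.2]
grip_width: 0.0313
```

Request:
servo_tool([
  [[0,0,0,0,0,0]],
])

```text
clock: 11.48
position: [0.4531, 0.1233, 0.0218]
tool_rot: [3.14, -0.001, 1.57]
force: [-1.2, 0.2, 8.8]
grip_width: 0.0314
```

Request:
servo_tool([
  [[0,0,-3,0,0,0],[0,0,-5,0,0,0],[0,0,-5,0,0,0],[0,0,0,0,0,0]],
])

```text
clock: 11.98
position: [0.4541, 0.1238, 0.1544]
tool_rot: [3.136, -0.003, 1.57]
force: [0.4, -0.3, -1.6]
grip_width: 0.0312
```

Request:
servo_tool([
  [[-4.6,3.1,0,0,0,0],[-4.6,3.1,0,0,0,0],[-4.6,3.1,0,0,0,0],[-4.6,3.1,0,0,0,0],[-4.5,3.2,0,0,0,0]],
])

```text
clock: 12.6
position: [0.6089, -0.1075, 0.1505]
tool_rot: [-3.141, -0.0, 1.57]
force: [1.8, 1.4, -0.7]
grip_width: 0.0311
```

Request:
servo_tool([
  [[0,0,0,0,0,0],[0,0,0,0,0,0],[0,0,0,0,0,0]],
])

```text
clock: 12.98
position: [0.6079, -0.1047, 0.1507]
tool_rot: [-3.141, -0.001, 1.571]
force: [0.3, -0.7, -0.8]
grip_width: 0.0314
```

```bash
python3 -c "
from h import *
f,p=wrist('w5')
print(ray(f,(322,200),.012,p))"
```

```text
[ 0.6079 -0.1047  0.1507] [-3.1411e+00 -6.0000e-04  1.5713e+00]
[ 0.60926678 -0.11568463  0.012     ]
```

View pics/w5.png

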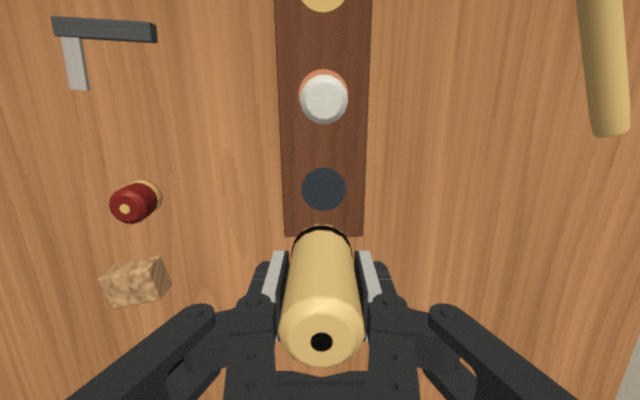

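Boxwood is held upright. Slate shows at (323,189), giving about (0.6095, -0.106). Lowering.

Request:
servo_tool([
  [[-0.1,0.1,4,0,0,0],[0,0,4,0,0,0],[0,0,2,0,0,0],[0,0,1.0,0,0,0],[0,0,0.3,0,0,0]],
])

```text
clock: 13.65
position: [0.6097, -0.107, 0.0382]
tool_rot: [3.141, 0.0, 1.57]
force: [0.5, -1.0, 0.2]
grip_width: 0.0312
```

Request:
servo_tool([
  [[0,0,0.1,0,0,0],[0,0,0,0,0,0],[0,0,0,0,0,0]],
])

```text
clock: 14.02
position: [0.6096, -0.107, 0.0373]
tool_rot: [3.141, 0.0, 1.57]
force: [-0.4, -0.2, -0.9]
grip_width: 0.0314
```

Request:
servo_tool([
  [[0,0,0.1,0,0,0],[0,0,0,0,0,0]],
])

```text
clock: 14.28
position: [0.6093, -0.107, 0.0358]
tool_rot: [3.142, 0.0, 1.57]
force: [-0.4, 0.2, -0.7]
grip_width: 0.0314
```

Request:
servo_tool([
  [[0,0,0.15,0,0,0],[0,0,0,0,0,0]],
])

```text
clock: 14.52
position: [0.6092, -0.107, 0.0342]
tool_rot: [-3.141, 0.0, 1.57]
force: [-0.8, -0.1, -0.1]
grip_width: 0.0311
```

Request:
servo_tool([
  [[0,0,0.05,0,0,0],[0,0,0,0,0,0]],
])

```text
clock: 14.78
position: [0.6093, -0.107, 0.0339]
tool_rot: [-3.142, 0.0, 1.57]
force: [-0.6, 1.0, 1.7]
grip_width: 0.0312
```

Request:
servo_tool([
  [[0,0,0,0,0,0],[0,0,0,0,0,0],[0,0,0,0,0,0],[0,0,0,0,0,0]],
], grip=1)

```text
clock: 15.28
position: [0.6093, -0.107, 0.0338]
tool_rot: [-3.142, 0.0, 1.57]
force: [0.6, 0.1, 0.2]
grip_width: 0.0854
```

Request:
servo_tool([
  [[0,0,-2,0,0,0],[0,0,-5,0,0,0],[0,0,-5,0,0,0],[0,0,0,0,0,0]],
])

```text
clock: 15.78
position: [0.6113, -0.1075, 0.159]
tool_rot: [3.135, 0.0, 1.57]
force: [0.3, 0.4, -0.1]
grip_width: 0.0856
```

Request:
servo_tool([
  [[-4,-3.1,0,0,0,0],[-4,-3.1,0,0,0,0],[-4,-3.1,0,0,0,0],[-4,-3.1,0,0,0,0],[-4.2,-3.2,0,0,0,0]],
])

```text
clock: 16.4
position: [0.452, -0.3099, 0.1545]
tool_rot: [3.141, 0.0, 1.57]
force: [0.9, -0.9, 0.2]
grip_width: 0.0853
```

Request:
servo_tool([
  [[0,0,0,0,0,0],[0,0,0,0,0,0],[0,0,0,0,0,0]],
])

```text
clock: 16.77
position: [0.454, -0.3078, 0.1539]
tool_rot: [3.141, -0.0, 1.572]
force: [0.6, 0.6, -0.9]
grip_width: 0.0852
```

```bash
python3 -c "
from h import *
f,p=wrist('w6')
print(ray(f,(322,200),.046,p), ray(f,(322,210),.046,p),ray(f,(332,200),.046,p))"
```

```text
[ 0.454  -0.3078  0.1539] [ 3.1413e+00 -3.0000e-04  1.5717e+00]
[ 0.45533376 -0.30845308  0.046     ] [ 0.45535743 -0.31694743  0.046     ] [ 0.46330531 -0.30843695  0.046     ]
```

View pics/w6.png

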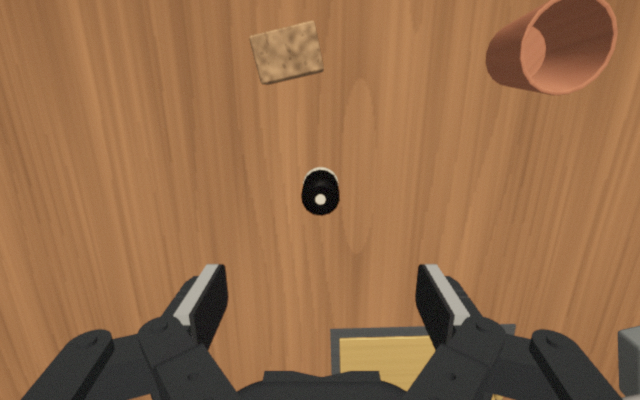

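Ebony's top dot is at (320,199), giving (0.4537, -0.3076), which agrees with the top view.

Request:
servo_tool([
  [[0,0,5,0,0,0],[0,0,5,0,0,0],[0,0,3,0,0,0],[0,0,1.2,0,0,0],[0,0,0,0,0,0]],
])

```text
clock: 17.45
position: [0.4533, -0.3086, 0.0118]
tool_rot: [-3.141, -0.0, 1.57]
force: [0.8, -0.3, 0.3]
grip_width: 0.0854
```

Request:
servo_tool([
  [[0,0,0,0,0,0],[0,0,0,0,0,0]],
])

```text
clock: 17.7
position: [0.4538, -0.3091, 0.0129]
tool_rot: [3.14, 0.001, 1.57]
force: [0.7, 0.2, 0.5]
grip_width: 0.0853
```

Request:
servo_tool([
  [[0,0,0,0,0,0],[0,0,0,0,0,0],[0,0,0,0,0,0],[0,0,0,0,0,0],[0,0,0,0,0,0]],
], grip=-1)

```text
clock: 18.32
position: [0.4532, -0.3089, 0.012]
tool_rot: [3.142, -0.0, 1.57]
force: [-2.0, 1.2, 4.1]
grip_width: 0.031
```

Request:
servo_tool([
  [[0,0,0,0,0,0],[0,0,0,0,0,0]],
])

```text
clock: 18.58
position: [0.4531, -0.3089, 0.012]
tool_rot: [3.142, 0.0, 1.57]
force: [-1.1, 0.8, 4.6]
grip_width: 0.0307
```

Request:
servo_tool([
  [[0,0,-3,0,0,0],[0,0,-5.5,0,0,0],[0,0,-5.5,0,0,0],[0,0,0,0,0,0]],
])

```text
clock: 19.08
position: [0.4547, -0.3099, 0.1555]
tool_rot: [3.136, 0.003, 1.57]
force: [-0.2, 0.2, -0.3]
grip_width: 0.0311
```

Request:
servo_tool([
  [[5.2,2.2,0,0,0,0],[5.2,2.2,0,0,0,0],[5.2,2.2,0,0,0,0],[5.2,2.2,0,0,0,0],[5.2,2.2,0,0,0,0]],
])

```text
clock: 19.7
position: [0.5635, -0.0471, 0.1512]
tool_rot: [-3.141, 0.0, 1.57]
force: [0.7, -1.1, -0.5]
grip_width: 0.0317
```

Request:
servo_tool([
  [[5.1,2.3,0,0,0,0],[5.1,2.3,0,0,0,0],[0,0,0,0,0,0],[0,0,0,0,0,0],[0,0,0,0,0,0]],
])

```text
clock: 20.32
position: [0.6091, 0.0517, 0.1516]
tool_rot: [-3.141, 0.0, 1.568]
force: [0.4, -0.9, -0.4]
grip_width: 0.0313
```

```bash
python3 -c "
from h import *
f,p=wrist('w7')
print(ray(f,(322,190),.012,p), ray(f,(322,200),.012,p),ray(f,(332,190),.012,p))"
```

```text
[0.6091 0.0517 0.1516] [-3.1411e+00  5.0000e-04  1.5683e+00]
[0.61040223 0.04967304 0.012     ] [0.61039649 0.04028998 0.012     ] [0.61929567 0.04966294 0.012     ]
```

View pics/w7.png

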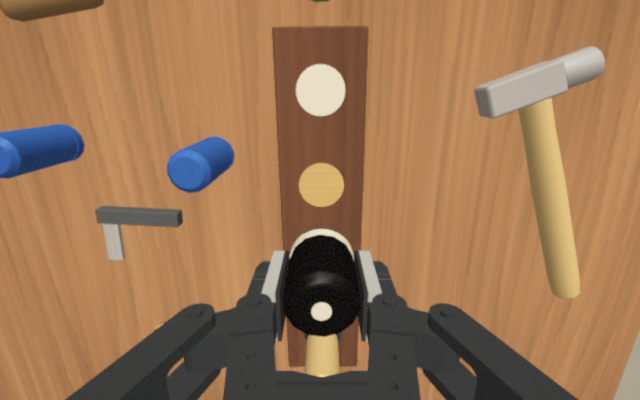

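Ebony is held. Brass shows at (321,185), giving (0.6095, 0.0544). Lowering.

Request:
servo_tool([
  [[0.2,0,4,0,0,0],[0,0,4,0,0,0],[0,0,3,0,0,0],[0,0,1.3,0,0,0],[0,0,0,0,0,0]],
])

```text
clock: 21.0
position: [0.6093, 0.0545, 0.0287]
tool_rot: [-3.141, 0.0, 1.569]
force: [-0.4, -0.1, -0.1]
grip_width: 0.0313
```

Request:
servo_tool([
  [[0,0,0.1,0,0,0],[0,0,0,0,0,0],[0,0,0,0,0,0]],
])

```text
clock: 21.38
position: [0.6098, 0.0551, 0.0284]
tool_rot: [3.141, -0.0, 1.57]
force: [-1.0, -0.5, -0.3]
grip_width: 0.0312
```

Request:
servo_tool([
  [[0,0,0.1,0,0,0],[0,0,0,0,0,0]],
])

```text
clock: 21.62
position: [0.6094, 0.055, 0.0268]
tool_rot: [-3.142, 0.0, 1.57]
force: [-0.8, 0.6, -0.5]
grip_width: 0.0308
```

Request:
servo_tool([
  [[-0.1,0,0.2,0,0,0],[0,0,0,0,0,0]],
])

```text
clock: 21.88
position: [0.6094, 0.0538, 0.0246]
tool_rot: [-3.141, 0.0, 1.57]
force: [0.4, 0.1, -0.7]
grip_width: 0.0315
```

Request:
servo_tool([
  [[0,0,0.08,0,0,0],[0,0,0,0,0,0]],
])

```text
clock: 22.12
position: [0.6095, 0.054, 0.0241]
tool_rot: [3.142, 0.0, 1.57]
force: [-0.9, -0.9, 1.8]
grip_width: 0.0313
```

Request:
servo_tool([
  [[0,0,0,0,0,0],[0,0,0,0,0,0],[0,0,0,0,0,0],[0,0,0,0,0,0]],
], grip=1)

```text
clock: 22.62
position: [0.6095, 0.054, 0.024]
tool_rot: [3.142, 0.0, 1.57]
force: [0.4, -0.7, -0.8]
grip_width: 0.0855
```

Request:
servo_tool([
  [[0,0,-3,0,0,0],[0,0,-5,0,0,0],[0,0,-5,0,0,0],[0,0,0,0,0,0]],
])

```text
clock: 23.12
position: [0.6113, 0.054, 0.1578]
tool_rot: [3.136, -0.001, 1.57]
force: [1.3, -0.9, -0.8]
grip_width: 0.0857
```

Request:
servo_tool([
  [[-3.4,-3.3,0,0,0,0],[-3.4,-3.3,0,0,0,0],[-3.4,-3.3,0,0,0,0],[-3.4,-3.3,0,0,0,0],[-3.5,-3.4,0,0,0,0]],
])

```text
clock: 23.75
position: [0.4419, -0.1177, 0.1537]
tool_rot: [-3.141, 0.0, 1.57]
force: [0.4, -0.0, 0.2]
grip_width: 0.0856
```

Request:
servo_tool([
  [[0,0,0,0,0,0],[0,0,0,0,0,0],[0,0,0,0,0,0]],
])

```text
clock: 24.12
position: [0.4438, -0.1162, 0.1538]
tool_rot: [-3.141, -0.0, 1.571]
force: [0.6, -0.9, -0.1]
grip_width: 0.0854
```

```bash
python3 -c "
from h import *
f,p=wrist('w8')
print(ray(f,(322,200),.034,p), ray(f,(322,190),.034,p),ray(f,(332,200),.034,p))"
```

```text
[ 0.4438 -0.1162  0.1538] [-3.1415 -0.      1.5711]
[ 0.44515826 -0.12086006  0.034     ] [ 0.44513906 -0.11214023  0.034     ] [ 0.45350873 -0.12084698  0.034     ]
```

View pics/w8.png

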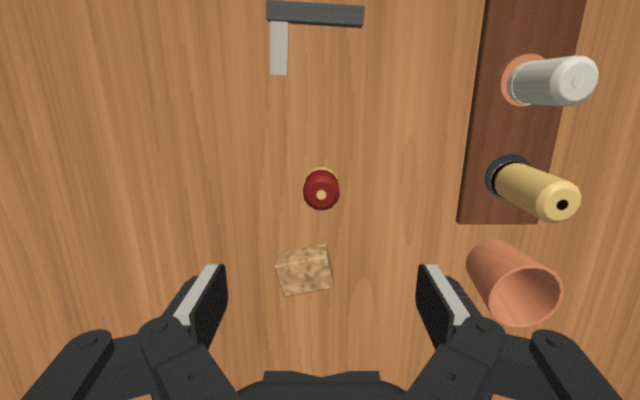

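Rosewood's dot is at (321,195), giving (0.4443, -0.1165). The cork block at (304,270) is clear of the fingers.

Request:
servo_tool([
  [[0,0,5,0,0,0],[0,0,5,0,0,0],[0,0,3,0,0,0],[0,0,1.5,0,0,0],[0,0,0,0,0,0]],
])

```text
clock: 24.8
position: [0.4432, -0.1167, 0.0087]
tool_rot: [-3.14, -0.0, 1.57]
force: [0.4, -0.0, 1.0]
grip_width: 0.0856
```

Request:
servo_tool([
  [[0,0,0,0,0,0],[0,0,0,0,0,0]],
])

```text
clock: 25.05
position: [0.444, -0.1169, 0.01]
tool_rot: [3.14, 0.0, 1.57]
force: [0.5, 0.2, 0.5]
grip_width: 0.0853
```

Request:
servo_tool([
  [[0,0,0.2,0,0,0],[0,0,0,0,0,0]],
])

```text
clock: 25.3
position: [0.4434, -0.1168, 0.0072]
tool_rot: [3.141, 0.0, 1.57]
force: [-0.1, 1.5, 1.2]
grip_width: 0.0854
```

Request:
servo_tool([
  [[0,0,0,0,0,0],[0,0,0,0,0,0],[0,0,0,0,0,0],[0,0,0,0,0,0],[0,0,0,0,0,0]],
], grip=-1)

```text
clock: 25.92
position: [0.4433, -0.1169, 0.0071]
tool_rot: [3.142, -0.0, 1.57]
force: [-1.7, -0.3, 4.9]
grip_width: 0.0308
```

Request:
servo_tool([
  [[0,0,0,0,0,0],[0,0,0,0,0,0]],
])

```text
clock: 26.18
position: [0.4433, -0.1169, 0.0071]
tool_rot: [3.142, -0.0, 1.57]
force: [-1.3, 1.1, 5.3]
grip_width: 0.0307
```

Request:
servo_tool([
  [[0,0,-3,0,0,0],[0,0,-5.5,0,0,0],[0,0,-5.5,0,0,0],[0,0,0,0,0,0]],
])

```text
clock: 26.68
position: [0.445, -0.117, 0.1502]
tool_rot: [3.136, 0.0, 1.57]
force: [-0.6, 0.2, -1.0]
grip_width: 0.0313
```

Request:
servo_tool([
  [[4.2,2.8,0,0,0,0],[4.2,2.8,0,0,0,0],[4.2,2.8,0,0,0,0],[4.2,2.8,0,0,0,0],[4.2,2.7,0,0,0,0]],
])

```text
clock: 27.3
position: [0.5828, 0.0945, 0.1459]
tool_rot: [-3.14, 0.0, 1.57]
force: [-0.3, -0.6, -1.2]
grip_width: 0.0311
```

Request:
servo_tool([
  [[4.0,2.7,0,0,0,0],[0,0,0,0,0,0],[0,0,0,0,0,0],[0,0,0,0,0,0]],
])

```text
clock: 27.8
position: [0.6091, 0.1319, 0.1468]
tool_rot: [-3.141, 0.0, 1.569]
force: [-0.2, 0.6, 0.4]
grip_width: 0.0311
```

```bash
python3 -c "
from h import *
f,p=wrist('w9')
print(ray(f,(322,190),.012,p), ray(f,(322,200),.012,p),ray(f,(332,190),.012,p))"
```

```text
[0.6091 0.1319 0.1468] [-3.1410e+00  4.0000e-04  1.5685e+00]
[0.61042987 0.13132815 0.012     ] [0.6104264 0.1221079 0.012    ] [0.61916919 0.13132048 0.012     ]
```

View pics/w9.png

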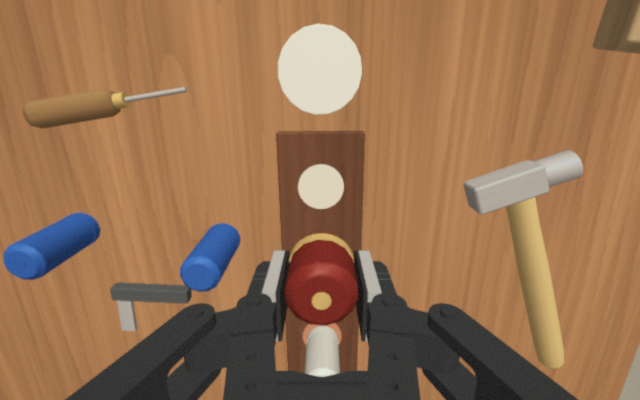

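Rosewood is held. Bone shows at (321,187), giving (0.6095, 0.134). The jar is clear.

Request:
servo_tool([
  [[0.1,0,4,0,0,0],[0,0,4,0,0,0],[0,0,3,0,0,0],[0,0,1.4,0,0,0],[0,0,0,0,0,0]],
])

```text
clock: 28.48
position: [0.6093, 0.1335, 0.0229]
tool_rot: [-3.141, 0.0, 1.569]
force: [0.2, 0.2, 1.0]
grip_width: 0.0311
```

Request:
servo_tool([
  [[0,0,0.1,0,0,0],[0,0,0,0,0,0],[0,0,0,0,0,0]],
])

```text
clock: 28.85
position: [0.6098, 0.1342, 0.0227]
tool_rot: [3.141, -0.0, 1.57]
force: [-0.0, 0.6, -0.3]
grip_width: 0.0309
```

Request:
servo_tool([
  [[0,0,0.1,0,0,0],[0,0,0,0,0,0]],
])

```text
clock: 29.1
position: [0.6095, 0.134, 0.021]
tool_rot: [-3.142, 0.0, 1.57]
force: [-0.6, 0.6, -0.7]
grip_width: 0.031
```

Request:
servo_tool([
  [[0,0,0.15,0,0,0],[0,0,0,0,0,0]],
])

```text
clock: 29.35
position: [0.6095, 0.1339, 0.0194]
tool_rot: [-3.141, 0.0, 1.57]
force: [0.5, -0.1, -0.9]
grip_width: 0.0311
```

Request:
servo_tool([
  [[0,0,0.05,0,0,0],[0,0,0,0,0,0]],
])

```text
clock: 29.6
position: [0.6095, 0.134, 0.0192]
tool_rot: [-3.142, -0.0, 1.57]
force: [-2.5, 0.1, 4.6]
grip_width: 0.0311
```

Contact again, so I release, rise and back away for a final look.

Request:
servo_tool([
  [[0,0,0,0,0,0],[0,0,0,0,0,0],[0,0,0,0,0,0],[0,0,0,0,0,0]],
], grip=1)

```text
clock: 30.1
position: [0.6095, 0.134, 0.019]
tool_rot: [-3.142, 0.0, 1.57]
force: [0.6, 0.5, -0.3]
grip_width: 0.0854
```

Request:
servo_tool([
  [[0,0,-2,0,0,0],[0,0,-5,0,0,0],[0,0,-5,0,0,0],[0,0,-5,0,0,0],[0,0,0,0,0,0]],
])

```text
clock: 30.72
position: [0.6113, 0.1341, 0.1943]
tool_rot: [3.135, -0.002, 1.57]
force: [0.6, 0.0, -0.3]
grip_width: 0.0854
```

Request:
servo_tool([
  [[4,-4,0,0,0,0],[4,-4,0,0,0,0],[4,-4,0,0,0,0],[4,-3,0,0,0,0],[4,-3,0,0,0,0]],
])

```text
clock: 31.35
position: [0.4284, 0.3352, 0.1897]
tool_rot: [3.141, -0.0, 1.57]
force: [0.1, 0.9, 0.5]
grip_width: 0.0855
```

Request:
servo_tool([
  [[5,0,0,0,0,0],[5,0,0,0,0,0],[5,0,0,0,0,0],[0,0,0,0,0,0],[0,0,0,0,0,0]],
])

```text
clock: 31.98
position: [0.4299, 0.4834, 0.1891]
tool_rot: [-3.142, 0.001, 1.57]
force: [0.6, -0.9, -0.0]
grip_width: 0.0855
```

Run:
```python
from h import *
from workcell import bot
f=bot.grab_frame("top"); a=f["image"][:,:,::-1]; cv2.imwrite("pics/t9.png",cv2.resize(a[120:220,190:450],None,fx=3,fy=3,interpolation=cv2.INTER_NEAREST))
g=bot.grab_frame("scene"); cv2.imwrite("pics/s9.png",cv2.resize(g["image"][130:280,150:450,::-1],None,fx=2.6,fy=2.6))
```

```text
(no output)
```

View pics/t9.png

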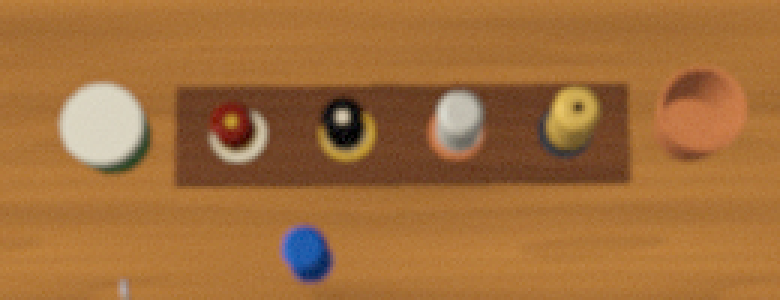

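View pics/s9.png

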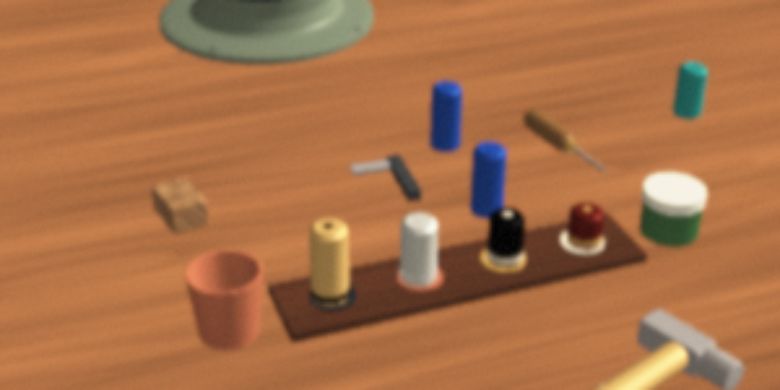

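All four caps stand on their discs in the right order. In the crop, the top centres are rosewood (231,121), ebony (343,116), silver (460,109) and boxwood (577,106). A numeric check on centring:

Run:
```python
from h import *
from workcell import bot
f=bot.grab_frame("top")
M=dict(ros=(.6073,.1333),ebo=(.6079,.0531),alu=(.6081,-.0265),box=(.609,-.1068))
for n,uv,z in [("ros",(231,121),.046),("ebo",(343,116),.058),("alu",(460,109),.07),("box",(577,106),.082)]:
    p=ray(f,(190+uv[0]/3-.5,120+uv[1]/3-.5),z); print(n,((p[:2]-M[n])*1000).round(1),"mm")
print(bot.observe()["grip_width"],bot.observe()["clock"])
```

```text
ros [1.8 0.8] mm
ebo [1.5 0.7] mm
alu [ 3.  -1.5] mm
box [ 0.8 -0.9] mm
0.08560479227634228 32.125
```

All are within about 3.5 mm of their disc centres, so I'm handing in.

```bash
python3 -c "
from workcell import bot
print(bot.job_done())"
```

```text
the job is handed in; nothing more can be done
None
```

All four reed caps are standing on their marks, tallest next to the copper cup, and I handed the job in at about 32 s of the 112 s allowed. From the cup to the jar the order is boxwood on slate, aluminium on copper, ebony on brass and rosewood on bone.

- **Centring:** the last top-view check put every cap about 1–3.5 mm from its disc centre, against the 12 mm limit. Aluminium was the furthest off.
- **Final state:** the top and scene pictures show all four upright. The gripper is open and clear of everything.
- **Cup and jar:** they look unmoved in the pictures, but I didn't measure their positions. My early colour mask for the cup failed, so I never had a starting measurement to compare.
- **Camera differences:** the wrist and top cameras disagreed by up to about 2 mm, so I averaged them. No other check failed.

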